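# Set the pitch on a kiln prop with a pendulum gauge

## Task

Set the hollow clay kiln prop over the steel spindle so that it sits fully down on its tile. Then take the pendulum angle gauge by its wooden grip, rest its foot upright on the uneven knob on top of the prop, and rock it on the knob until the swinging pointer settles on the brass rider; finish while still holding it there, its foot pressed on the knob, so that I can scribe the line. Leave the pots and brush on the table where they are.

Things in the scene. Friction and masses are not known exactly. Their poses are not given: they have to be found in the camera images.
- base: Fixed reddish kiln tile 120 x 120 x 12 mm lying on the table, with an upright steel spindle at its centre: 20 mm diameter, its pointed tip 40 mm above the tile top (52 mm above the table). Origin: centre of the underside. Position and yaw vary.
- spindle_foot (a point): Point on the spindle axis at the tile's top face (12 mm above the table); z up. The prop's origin comes here when it is fully seated.
- prop: Loose hollow kiln prop of pale clay, 0.2 kg, standing left or right: round column 44 mm wide, foot flange 54 mm wide and 10 mm high, flat shoulder at 70 mm, on top a rounded lump (the knob) reaching 82 mm. Blind bore 26 mm wide, 60 mm deep, open below (3 mm play all round on the spindle). Origin: centre of the underside; z up.
- knob_top (a point): Highest point of the knob on the prop: 82 mm above its underside, 4 mm off its axis towards the prop's +x. The knob is part of a sphere of radius 18 mm, whose centre is 18 mm below this point. A push of 5 to 10 N on it does no harm.
- gauge: Loose pendulum angle gauge, 0.3 kg, 151 mm tall, standing right or left: steel foot 84 (x) x 40 (y) x 10 mm, on it an upright aluminium dial disc 96 mm wide, 8 mm thick, alike on both faces, centre 62 mm up; on top a wooden grip 36 mm long (x), 16 mm thick (y), 109 to 151 mm up. Origin: centre of the foot's underside; x along the foot, y the dial's axis, z up.
- gauge_grip (a point): Centre of the gauge's wooden grip, 130 mm above the underside of the foot; axes as the gauge. Fingers pinch it along y.
- pointer (a joint): Angle of the dark pointer (free pendulum with a bob, 37 mm long, on both faces, hung from the dial's centre) about the gauge's +y, relative to the gauge, rad. 0: at the foot's middle; positive: tip towards the gauge's -x end. It stays vertical: turning the gauge by +a about its own +y makes it read -a. It swings about 1 s before settling.
- pointer_tip (a point): Tip of the pointer, 37 mm from the dial's centre; its z axis runs along the pointer towards the pivot.
- rider (a joint): Angle of the brass rider (a stiff 6 mm wide tab clipped over the dial's lower rim, the mark), same zero and sense as the pointer. It varies from 0.17 to 0.35 rad and stays put. The pointer is on the mark when both joints read the same within 0.06 rad.
- rider_tip (a point): Inner end of the rider, 38.5 mm from the dial's centre; its z axis points from there to the dial's centre.
- cup_a: White cup, 80 mm wide, 82 mm tall, far left. Bystander. Origin: centre of the underside.
- cup_b: Grey cup, 76 mm wide, 75 mm tall, far right. Bystander. Origin: centre of the underside.
- bowl: Small green bowl, 70 mm wide, 35 mm tall, near the robot. Bystander. Origin: centre of the underside.
- brush: Brush 120 mm long lying near the robot. Bystander. Origin: under its middle.
- jar: Glaze jar, 66 mm wide, 85 mm tall, right. Bystander. Origin: centre of the underside.
- dish: White plate, 110 mm wide, 18 mm tall, left. Bystander. Origin: centre of the underside.

How it is judged:
By the outcome, as a careful person would: the job done as asked, in the order asked, and still so for the second after the job is handed in, while the arm keeps its last pose, push and grip.
It also fails if it takes over 67 s, if anything falls off the work surface, if the arm or the gripper's body presses on something with over 40 N, if the wrist force passes 120 N, or if a joint passes its speed limit or range.

## Robot

A 7-joint arm with a two-finger parallel gripper is mounted at the origin on the work surface. World frame = base frame: x ahead of the robot, y to its left, z up, the work surface at z = 0. Lengths are in m, angles in rad, forces in N, time in s.
With the tool pointing down it reaches from about 0.35 to 0.9 m from the base axis. Payload 8.1 kg.
Tool frame: the origin (TCP) lies midway between the tips of the shut fingers; the grasp point (between the pads) lies 19 mm behind it; z points along the fingers, y is the line along which they close (so a half turn about z gives the same grasp; the last joint's range is limited). The gripper opens to 85 mm and grips with 20 to 120 N. Pads are 22 mm wide; open, the fingers measure 114 mm over their backs; the gripper's body (76 mm by 85 mm) begins 54 mm behind the grasp point. The pads swing forward as they close: fully open they stand 13 mm farther back than shut.
Start: joints at [1.192, 0.434, 0.025, 1.573, -0.012, 1.134, -0.075], TCP at [0.17, -0.601, 0.231] pointing down, gripper open.
Joint ranges: [-2.62, 2.62], [-0.44, 2.09], [-1.27, 1.32], [0.08, 2.57], [-1.32, 4.46], [0.12, 2], [-2.74, 2.74]. Speed limits (rad/s): [2.22, 2.22, 3.01, 3.01, 3.14, 3.14, 3.14].

## Interface

Orientations are given as a 3x3 rotation matrix whose columns are the frame's x, y, z axes.
In Python, from rig import readout, cams, r gives the robot as it stands.
- The arm moves only by the tool arm_command, never from a script. Its argument "moves" is a list of rows, each an object of numbers: "tx", "ty", "tz": the shift along the tool's x, y, z normalised to -1 to 1, where 1 is 250 mm; "yaw": the turn about the tool's z normalised to -1 to 1, where 1 is 45 degrees. In form: [{"tx": .., "ty": .., "tz": .., "yaw": ..}, ...]. A call has 1 to 20 rows; each row is the pose to reach, as a shift and turn from the pose commanded when the call began, along the tool's axes at that moment; what a row does not reach only later rows make up. A row lasts 1/10 s, in which the tool goes at most 50 mm and 8.59 degrees, less where a joint would pass 70% of its speed; a pose out of reach is approached as far as the arm can. A call with a number of a shift or a turn outside -1 to 1 is refused whole. A call with a gripper value outside its range is refused whole. "jaw" is the closure, from -1 (fully open) to 1 (shut), set as the call begins (left out, the last holds). The fingers move at their own pace and stop on an object; the grip force is fixed at half the most. Time passes only in rows, so rows that repeat a pose let the fingers close. It gives the time, the measured TCP pose, the force, the opening and the grip force at its end, in the units of the state.
- readout.observe(): the state, without advancing time (a new reading comes with each control period).
- cams.get_image(name): name is "scene" or "top" or "wrist"; returns a dict with "pixels" (384x512x3 uint8, red, green, blue), "depth" (384x512 float32, m along the optical axis (not along the pixel's ray), 0 where there is no reading), "fx", "fy", "cx", "cy" (pixels), "origin" and "orientation" of the camera in the world. Camera axes: x right, y up, looking along -z (the intrinsics and any distortion apply to the point x, -y, -z); pixel columns grow to the right and rows downward; lengths in m; the calibration is good to about 2 mm. A picture is of the moment at which its call begins.
- r.close_job(): hands the job in; it is judged then, once.
The state is a dict: "time_s": time; "qpos": joint angles; "qvel": joint speeds; "joint_efforts": joint torques, N m; "position": TCP position; "ee_rot": TCP orientation; "force": force on the tool from outside, world axes, zero at the start; "torque": the same for the moment, N m; "grip_width": finger opening in m; "gripper_force": force on a finger pad.
Only numpy, scipy, OpenCV 4.12 (cv2) and the standard library are available. Lean on these libraries where they do the work, as an engineer would, in place of code of your own. Each camera call takes 0.05 s, during which the arm holds its last target. There are 200 camera calls.

## Working session

There is one attempt and no reset: what is moved stays moved. The work goes in short steps, Python scripts to look and compute and a tool call to move; the robot and the scene stay as the last step left them, time stands still between calls to the robot, and variables do not carry over. Pictures are saved under pics/ and viewed, at most 10 in all, crops included, and the job is handed in when it is done.

Besides the shell and the picture viewer there is one more tool, called after "Emit:" by a JSON object that holds its "op" and its "data", one argument or row to a line. arm_command: Moves the arm, as the interface text tells. Its arguments: {"type":"object","properties":{"moves":{"type":"array"},"jaw":{"type":"number"}},"required":["moves"]}

```bash
mkdir -p pics; ls; cat > h.py <<'E'
import numpy as np, cv2
from rig import readout, cams, r
def img(n, fn=None):
    d=cams.get_image(n); d['R']=np.array(d['orientation']); d['o']=np.array(d['origin'])
    if fn: cv2.imwrite('pics/'+fn, cv2.cvtColor(d['pixels'],cv2.COLOR_RGB2BGR))
    return d
def ray(d,u,v):
    w=d['R']@np.array([(u-d['cx'])/d['fx'],-(v-d['cy'])/d['fy'],-1.]); return w
def onz(d,u,v,z):
    w=ray(d,u,v); return d['o']+w*(z-d['o'][2])/w[2]
def cloud(d):
    v,u=np.mgrid[0:384,0:512]; z=d['depth']
    p=np.stack([(u-d['cx'])/d['fx']*z,-(v-d['cy'])/d['fy']*z,-z],-1)
    return p@d['R'].T+d['o']
E
python3 - <<'E'
from h import *
s=readout.observe(); print({k:np.round(v,3).tolist() for k,v in s.items()})
for n in ['top','scene']:
    d=img(n,n+'1.png'); print(n,d['o'],d['R'].round(3).tolist(),d['fx'],[k for k in d])
    np.savez('pics/'+n+'.npz',**{k:np.array(v) for k,v in d.items()})
a=cv2.imread('pics/top1.png')
E
```

```text
pics
{'time_s': 0.0, 'qpos': [1.192, 0.435, 0.025, 1.574, -0.012, 1.134, -0.075], 'qvel': [-0.002, 0.0, 0.001, 0.001, -0.001, 0.002, 0.001], 'joint_efforts': [-0.002, -67.049, 1.024, -31.622, 0.016, 0.012, -0.0], 'position': [0.17, -0.601, 0.231], 'ee_rot': [[0.962, 0.272, -0.001], [0.272, -0.962, 0.001], [-0.0, -0.001, -1.0]], 'force': [-0.425, 0.041, -0.007], 'torque': [0.057, -0.005, 0.003], 'gripper_force': 0.0, 'grip_width': 0.085}
top [0.41350987 0.01913433 1.3812277 ] [[-0.01, 0.994, -0.107], [-1.0, -0.009, 0.006], [0.005, 0.107, 0.994]] 475.7914778435145 ['pixels', 'depth', 'fx', 'fy', 'cx', 'cy', 'origin', 'orientation', 'R', 'o']
scene [ 1.10731807 -0.61425451  0.87639956] [[0.751, -0.46, 0.474], [0.66, 0.502, -0.559], [0.019, 0.732, 0.681]] 356.35079591164146 ['pixels', 'depth', 'fx', 'fy', 'cx', 'cy', 'origin', 'orientation', 'R', 'o']
```

View pics/top1.png

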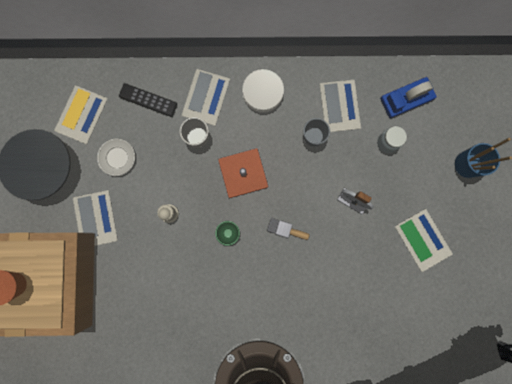

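View pics/scene1.png

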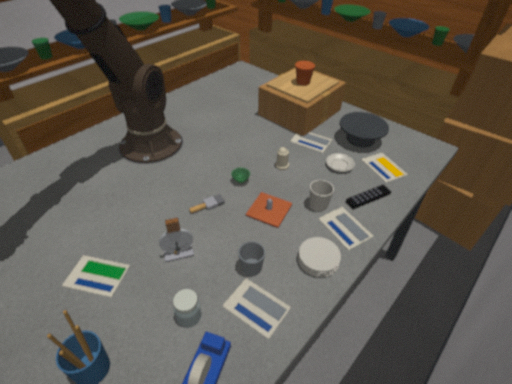

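The top view shows the tile at about (243,173), the prop at (167,213) and the gauge at (355,201), with its grip at (362,197). The brush is at (288,229) and the bowl at (228,233). The scene view agrees: prop at (283,158), gauge at (177,243).

```bash
python3 - <<'E'
from h import *
d={k:v for k,v in np.load('pics/top.npz').items()}
P=cloud(d); px=d['pixels']
hsv=cv2.cvtColor(px,cv2.COLOR_RGB2HSV)
def near(u,v,r):
    m=np.zeros((384,512),np.uint8); cv2.circle(m,(u,v),r,1,-1); return m>0
print('table z',np.median(P[near(300,180,10)][:,2]))
# tile
m=near(243,173,36)&(hsv[...,1]>110)&((hsv[...,0]<12)|(hsv[...,0]>172))
c,_=cv2.findContours(m.astype(np.uint8),0,2); c=max(c,key=cv2.contourArea)
w=np.array([onz(d,*q[0],0.012)[:2] for q in c],np.float32)
print('tile',cv2.minAreaRect(w))
q=P[near(243,173,15)]; q=q[q[:,2]>.03]; print('spindle',q.mean(0),q.max(0),len(q))
for n,(u,v,r) in dict(prop=(167,213,20),gauge=(355,201,28)).items():
    q=P[near(u,v,r)]; print(n,q[:,2].max())
    for a,b in [(.005,.02),(.02,.06),(.06,.075),(.075,.1),(.1,.16)]:
        s=q[(q[:,2]>a)&(q[:,2]<b)]
        if len(s)>3: print(a,b,len(s),s.mean(0).round(4),cv2.minAreaRect(s[:,:2].astype(np.float32)))
s=img('scene')
Q=cloud(s)
for n,(u,v,r) in dict(prop=(283,158,16),gauge=(177,243,32)).items():
    q=Q[near(u,v,r)]; print('scene',n,q[:,2].max())
    for a,b in [(.005,.02),(.02,.06),(.06,.075),(.075,.1),(.1,.16)]:
        t=q[(q[:,2]>a)&(q[:,2]<b)]
        if len(t)>3: print(a,b,len(t),t.mean(0).round(4),cv2.minAreaRect(t[:,:2].astype(np.float32)))
cv2.imwrite('pics/c1.png',cv2.cvtColor(np.hstack([cv2.resize(px[180:245,135:200],(390,390),interpolation=2),cv2.resize(px[170:235,325:390],(390,390),interpolation=2)]),cv2.COLOR_RGB2BGR))
E
```

```text
table z -5.2188559715560245e-05
tile ((0.5993960499763489, 0.040553897619247437), (0.11851263791322708, 0.11727507412433624), 14.940309524536133)
spindle [0.58372895 0.03738484 0.16611364] [0.60912567 0.04773183 1.3812277 ] 45
prop 1.3812277011723753
0.005 0.02 90 [0.4823 0.2521 0.0087] ((0.4867878258228302, 0.2616545557975769), (0.10964856296777725, 0.09003598988056183), 67.84356689453125)
0.02 0.06 36 [0.4799 0.2384 0.0384] ((0.4813462793827057, 0.24034534394741058), (0.01701214164495468, 0.04182351008057594), 73.1250228881836)
0.06 0.075 131 [0.4869 0.2508 0.0697] ((0.48607996106147766, 0.2534155547618866), (0.04190554469823837, 0.04167472571134567), 87.62206268310547)
0.075 0.1 70 [0.482  0.2558 0.0788] ((0.4857791066169739, 0.25713300704956055), (0.035434454679489136, 0.024833757430315018), 3.2630159854888916)
gauge 1.3812277011723753
0.005 0.02 212 [ 0.5091 -0.2733  0.0092] ((0.5137264132499695, -0.28631308674812317), (0.1447143256664276, 0.15702380239963531), 78.6592025756836)
0.02 0.06 75 [ 0.5132 -0.2751  0.0423] ((0.5110566020011902, -0.27423515915870667), (0.08752355724573
[... 1172 characters left out ...]
 ((0.5187388062477112, -0.27892208099365234), (0.08390630036592484, 0.03802991658449173), 60.87582778930664)
0.02 0.06 249 [ 0.5196 -0.2798  0.0418] ((0.5211637020111084, -0.2808001637458801), (0.09216675907373428, 0.012874220497906208), 61.65031814575195)
0.06 0.075 130 [ 0.5187 -0.2805  0.0673] ((0.5203275084495544, -0.27969226241111755), (0.09575094282627106, 0.013568517751991749), 62.52082443237305)
0.075 0.1 186 [ 0.5188 -0.2789  0.087 ] ((0.5175933837890625, -0.2783399820327759), (0.08977443724870682, 0.010502101853489876), 58.64112091064453)
0.1 0.16 219 [ 0.5205 -0.2799  0.1302] ((0.5167824625968933, -0.2776014804840088), (0.0551096647977829, 0.019305307418107986), 59.39656448364258)
```

View pics/c1.png

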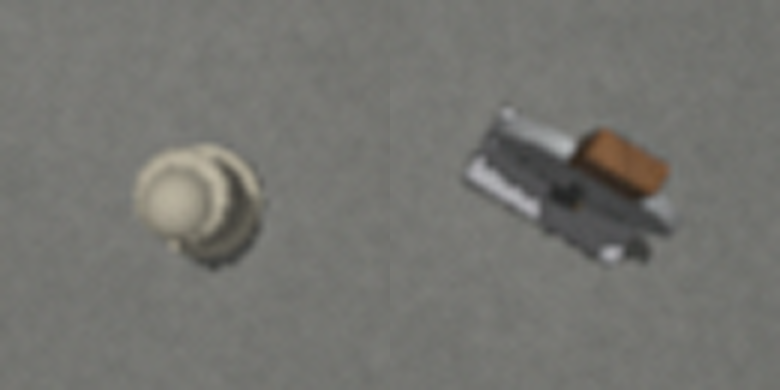

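The tile, prop and gauge are located well enough to start. Gripping with the tool's y axis at about -31° suits both objects. I'm moving to the prop first.

Emit:
{"op": "arm_command", "data": {
  "moves": [
    {"tx":0.716,"ty":-0.98,"tz":0,"yaw":0},
    {"tx":0.716,"ty":-0.98,"tz":0,"yaw":0},
    {"tx":0.716,"ty":-0.98,"tz":0,"yaw":0},
    {"tx":0.716,"ty":-0.98,"tz":0,"yaw":0},
    {"tx":0.716,"ty":-0.98,"tz":0,"yaw":0},
    {"tx":0.716,"ty":-0.98,"tz":0,"yaw":0},
    {"tx":0.716,"ty":-0.98,"tz":0,"yaw":0}
  ],
  "jaw": -1
}}

```text
time_s: 0.85
position: [0.2775, -0.3113, 0.2313]
ee_rot: [[0.96, 0.279, 0.0], [0.279, -0.96, 0.002], [0.001, -0.002, -1.0]]
force: [0.5, -1.1, 0.1]
grip_width: 0.0854
gripper_force: 0.0
```

Emit:
{"op": "arm_command", "data": {
  "moves": [
    {"tx":0.716,"ty":-0.98,"tz":0,"yaw":-0.96},
    {"tx":0.716,"ty":-0.98,"tz":0,"yaw":-0.96},
    {"tx":0.716,"ty":-0.98,"tz":0,"yaw":-0.96},
    {"tx":0.716,"ty":-0.98,"tz":0,"yaw":-0.96},
    {"tx":0.716,"ty":-0.98,"tz":0,"yaw":-0.96},
    {"tx":0.716,"ty":-0.98,"tz":0,"yaw":-0.96},
    {"tx":0.716,"ty":-0.98,"tz":0,"yaw":-0.96},
    {"tx":0.716,"ty":-0.98,"tz":0,"yaw":-0.96}
  ]
}}

```text
time_s: 1.65
position: [0.3815, -0.0314, 0.2312]
ee_rot: [[0.512, 0.859, -0.0], [0.859, -0.512, 0.0], [0.0, -0.0, -1.0]]
force: [0.4, -0.7, 0.3]
grip_width: 0.0854
gripper_force: 0.0
```

```bash
cat >> h.py <<'E'
def go(x,y,z,s=None):
    s=s or readout.observe(); R=np.array(s['ee_rot']); p=np.array(s['position'])
    print('t',s['time_s'],'p',p.round(4),'yaxis deg',np.degrees(np.arctan2(R[1,1],R[0,1])).round(2),'shift/0.25',(R.T@(np.array([x,y,z])-p)/.25).round(3),'w',round(s['grip_width'],4),'F',np.round(s['force'],1),'grip',round(s['gripper_force'],1),'q',np.round(s['qpos'],2))
E
python3 -c "
from h import *
go(.487,.2525,.16)"
```

```text
t 1.65 p [ 0.3815 -0.0314  0.2312] yaxis deg -30.82 shift/0.25 [ 1.191 -0.219  0.285] w 0.0854 F [ 0.4 -0.7  0.3] grip 0.0 q [ 0.44  0.07 -0.52  2.08  0.04  1.   -0.64]
```

Emit:
{"op": "arm_command", "data": {
  "moves": [
    {"tx":1,"ty":-0.22,"tz":0,"yaw":0},
    {"tx":1,"ty":-0.22,"tz":0,"yaw":0},
    {"tx":1,"ty":-0.22,"tz":0,"yaw":0},
    {"tx":1,"ty":-0.22,"tz":0,"yaw":0},
    {"tx":1,"ty":-0.22,"tz":0,"yaw":0},
    {"tx":1,"ty":-0.22,"tz":0,"yaw":0},
    {"tx":1,"ty":-0.22,"tz":0,"yaw":0}
  ]
}}

```text
time_s: 2.35
position: [0.4632, 0.2101, 0.2306]
ee_rot: [[0.514, 0.857, -0.001], [0.857, -0.514, -0.0], [-0.001, -0.001, -1.0]]
force: [-1.7, -0.4, -0.2]
grip_width: 0.0857
gripper_force: 0.0
```

```bash
python3 -c "
from h import *
d=img('wrist','w1.png'); print(d['o'])
P=cloud(d).reshape(-1,3); P=P[(np.hypot(P[:,0]-.487,P[:,1]-.2525)<.04)]
for a,b in [(.005,.013),(.02,.06),(.067,.072),(.073,.085)]:
    t=P[(P[:,2]>a)&(P[:,2]<b)]
    if len(t)>5: print(a,b,len(t),t.mean(0).round(4),t.max(0).round(4),cv2.minEnclosingCircle(t[:,:2].astype(np.float32)))
t=P[P[:,2]>.067+.006]
# sphere fit
if len(t)>20:
    A=np.c_[2*t,np.ones(len(t))]; s=np.linalg.lstsq(A,(t**2).sum(1),rcond=None)[0]; print('sphere',s[:3],np.sqrt(s[3]+s[:3]@s[:3]))
go(.487,.2525,.16)"
```

```text
[0.49952692 0.2713557  0.37403301]
0.005 0.013 210 [0.4957 0.2671 0.0105] [0.51   0.2812 0.0124] ((0.48371779918670654, 0.2548128068447113), 0.026762621477246284)
0.067 0.072 564 [0.4889 0.2528 0.0704] [0.5049 0.2763 0.072 ] ((0.48337334394454956, 0.25455135107040405), 0.021884333342313766)
0.073 0.085 763 [0.4804 0.257  0.0786] [0.4956 0.2728 0.084 ] ((0.4802614450454712, 0.25678175687789917), 0.016403134912252426)
sphere [0.54727678 0.3485553  0.21855796] 0.1798568416419515
t 2.4 p [0.463  0.2085 0.2306] yaxis deg -31.06 shift/0.25 [ 0.201 -0.009  0.282] w 0.0857 F [0.3 0.2 0.1] grip 0.0 q [-0.01  0.32 -0.66  1.81  0.22  1.08 -1.29]
```

View pics/w1.png

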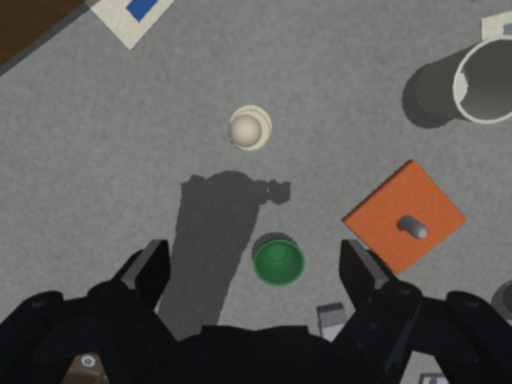

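The wrist view shows the prop at (249,128) and the tile at (408,218) with its spindle. The prop's axis comes out at (0.4835, 0.2547), and the knob is offset towards (-x,+y).

Emit:
{"op": "arm_command", "data": {
  "moves": [
    {"tx":0.2,"ty":-0.025,"tz":0.2,"yaw":0},
    {"tx":0.2,"ty":-0.025,"tz":0.35,"yaw":0},
    {"tx":0.2,"ty":-0.025,"tz":0.5,"yaw":0},
    {"tx":0.2,"ty":-0.025,"tz":0.65,"yaw":0},
    {"tx":0.2,"ty":-0.025,"tz":0.73,"yaw":0},
    {"tx":0.2,"ty":-0.025,"tz":0.78,"yaw":0},
    {"tx":0.2,"ty":-0.025,"tz":0.79,"yaw":0},
    {"tx":0.2,"ty":-0.025,"tz":0.79,"yaw":0},
    {"tx":0.2,"ty":-0.025,"tz":0.79,"yaw":0}
  ]
}}

```text
time_s: 3.3
position: [0.4842, 0.2562, 0.0351]
ee_rot: [[0.516, 0.857, 0.002], [0.857, -0.516, 0.001], [0.002, 0.001, -1.0]]
force: [0.4, 0.8, 0.1]
grip_width: 0.0854
gripper_force: 0.0
```

Emit:
{"op": "arm_command", "data": {
  "moves": [
    {"tx":0,"ty":0,"tz":0,"yaw":0},
    {"tx":0,"ty":0,"tz":0,"yaw":0},
    {"tx":0,"ty":0,"tz":0,"yaw":0},
    {"tx":0,"ty":0,"tz":0,"yaw":0},
    {"tx":0,"ty":0,"tz":0,"yaw":0},
    {"tx":0,"ty":0,"tz":0,"yaw":0},
    {"tx":0,"ty":0,"tz":0,"yaw":0},
    {"tx":0,"ty":0,"tz":0,"yaw":0}
  ],
  "jaw": 1
}}

```text
time_s: 4.1
position: [0.4838, 0.2563, 0.0344]
ee_rot: [[0.515, 0.857, 0.001], [0.857, -0.515, 0.0], [0.001, 0.001, -1.0]]
force: [0.1, -0.0, 5.8]
grip_width: 0.0425
gripper_force: 60.0
```

Gripped at 42.5 mm. I'm lifting it and moving towards the tile.

Emit:
{"op": "arm_command", "data": {
  "moves": [
    {"tx":0,"ty":0,"tz":-0.1,"yaw":0},
    {"tx":0,"ty":0,"tz":-0.25,"yaw":0},
    {"tx":0,"ty":0,"tz":-0.44,"yaw":0},
    {"tx":-0.08,"ty":0.14,"tz":-0.44,"yaw":0},
    {"tx":-0.18,"ty":0.3,"tz":-0.44,"yaw":0},
    {"tx":-0.27,"ty":0.46,"tz":-0.44,"yaw":0},
    {"tx":-0.36,"ty":0.63,"tz":-0.44,"yaw":0},
    {"tx":-0.36,"ty":0.63,"tz":-0.44,"yaw":0},
    {"tx":-0.36,"ty":0.63,"tz":-0.44,"yaw":0}
  ]
}}

```text
time_s: 5.0
position: [0.5721, 0.0963, 0.1432]
ee_rot: [[0.518, 0.855, -0.001], [0.855, -0.518, -0.0], [-0.001, -0.001, -1.0]]
force: [-0.8, 1.0, -2.2]
grip_width: 0.0422
gripper_force: 61.9
```

```bash
python3 -c "
from h import *
d=img('wrist','w2.png')
P=cloud(d); px=d['pixels']
hsv=cv2.cvtColor(px,cv2.COLOR_RGB2HSV)
m=((hsv[...,1]>130)&((hsv[...,0]<12)|(hsv[...,0]>172))&(abs(P[...,2]-.012)<.004)).astype(np.uint8)
c,_=cv2.findContours(m,0,2); c=max(c,key=cv2.contourArea)
print('tile',cv2.minAreaRect(np.array([onz(d,*q[0],.012)[:2] for q in c],np.float32)))
q=P.reshape(-1,3); s=q[(np.hypot(q[:,0]-.599,q[:,1]-.04)<.03)&(q[:,2]>.02)&(q[:,2]<.06)]
print('spindle',len(s),s.mean(0),s.max(0),s[s[:,2]>.045].mean(0))
TC=np.array(readout.observe()['position'])
h=q[(np.hypot(*(q[:,:2]-TC[:2]).T)<.03)&(q[:,2]>.12)&(q[:,2]<.21)]
print('held',len(h),h.mean(0),h.max(0)); 
zt=h[:,2].max()
for a,b in [(.010,.0145),(.0,.009)]:
    t=h[(h[:,2]<zt-a)&(h[:,2]>zt-b)] if a else h[h[:,2]>zt-b]
    print(len(t),t.mean(0),cv2.minEnclosingCircle(t[:,:2].astype(np.float32)))
go(.5994,.0406,.144)"
```

```text
tile ((0.6210528016090393, 0.04703330248594284), (0.0731043890118599, 0.11874687671661377), 14.719884872436523)
spindle 506 [0.60051228 0.04490431 0.04302467] [0.60913392 0.05038043 0.05496931] [0.60085335 0.04276841 0.05012809]
held 13045 [0.57573541 0.10358044 0.17563582] [0.60095513 0.12325682 0.20999759]
301 [0.57383752 0.1090861  0.19780627] ((0.5770224332809448, 0.10705508291721344), 0.028089221566915512)
259 [0.5740945  0.10968849 0.20328676] ((0.5771001577377319, 0.10725611448287964), 0.028020251542329788)
t 5.05 p [0.5715 0.0981 0.1435] yaxis deg -31.03 shift/0.25 [-0.139  0.214 -0.002] w 0.0421 F [-0.1  0.6 -2.8] grip 61.9 q [ 0.15  0.52 -0.59  1.75  0.34  0.97 -1.11]
```

View pics/w2.png

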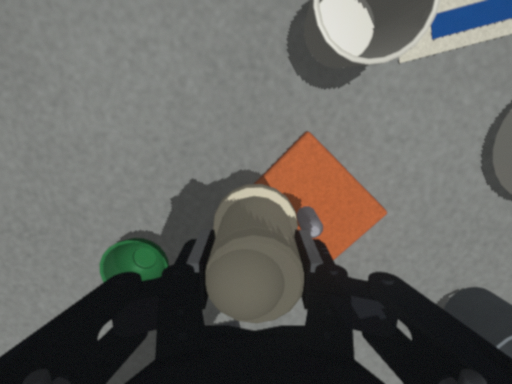

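The prop is held upright: shoulder circle at about (255,280), flange at (256,205), spindle at (312,222). Next I measure the shoulder relative to the tool.

```bash
python3 -c "
from h import *
d=img('wrist')
P=cloud(d); px=d['pixels']; hsv=cv2.cvtColor(px,cv2.COLOR_RGB2HSV)
TC=np.array(readout.observe()['position']); R=np.array(readout.observe()['ee_rot'])
m=(hsv[...,1]>25)&(hsv[...,2]>60)&(np.hypot(P[...,0]-TC[0],P[...,1]-TC[1])<.04)
q=P[m]; L=(q-TC)@R; h=-L[:,2]
print(np.histogram(h,bins=np.arange(-.045,.06,.005)))
def circ(t):
    A=np.c_[2*t,np.ones(len(t))]; s=np.linalg.lstsq(A,(t**2).sum(1),rcond=None)[0]; return s[:2],np.sqrt(s[2]+s[:2]@s[:2])
for a,b in [(-.03,-.024),(-.02,-.01),(-.01,0),(0,.01),(.01,.02),(.02,.03),(.032,.038),(.039,.055)]:
    t=L[(h>a)&(h<b)]
    if len(t)>10: print(a,b,len(t),t.mean(0).round(4),t.min(0).round(4),t.max(0).round(4),circ(t[:,:2]),cv2.minEnclosingCircle(t[:,:2].astype(np.float32)))
print(h.max())
"
```

```text
(array([   0,    0,   38,  199, 1057,  149,  167,  177,  208,  222,  252,
        273,  309,  378,  335,  658, 2936, 1771, 1749,    0]), array([-4.50000000e-02, -4.00000000e-02, -3.50000000e-02, -3.00000000e-02,
       -2.50000000e-02, -2.00000000e-02, -1.50000000e-02, -1.00000000e-02,
       -5.00000000e-03, -2.08166817e-17,  5.00000000e-03,  1.00000000e-02,
        1.50000000e-02,  2.00000000e-02,  2.50000000e-02,  3.00000000e-02,
        3.50000000e-02,  4.00000000e-02,  4.50000000e-02,  5.00000000e-02,
        5.50000000e-02]))
-0.03 -0.024 558 [ 0.0158 -0.001   0.0252] [-0.0076 -0.0261  0.024 ] [0.0251 0.0275 0.03  ] (array([-0.00099625,  0.00101381]), np.float64(0.024624647970573503)) ((-0.0017322744242846966, 0.0007125301053747535), 0.02696935459971428)
-0.02 -0.01 316 [0.0164 0.0008 0.0148] [ 0.006  -0.0196  0.01  ] [0.02   0.0207 0.02  ] (array([-0.00213487,  0.00077675]), np.float64(0.021742263579806676)) ((0.006491767708212137, 0.0005662059411406517), 0.020222818478941917)
-0.01 0 385 [0.0164 0.0007 0.0049] [ 0.0056 -0.0199  0.    ] [0.0203 0.0206 0.01  ] (array([-0.002119
[... 596 characters left out ...]
0161  0.0013 -0.0251] [ 0.0036 -0.0209 -0.03  ] [ 0.0205  0.0353 -0.02  ] (array([-0.00807559,  0.00236163]), np.float64(0.02729980486646881)) ((0.004431938752532005, 0.0072102658450603485), 0.028242195025086403)
0.032 0.038 2965 [ 0.0057  0.0057 -0.036 ] [-0.0225 -0.0208 -0.038 ] [ 0.0203  0.0349 -0.032 ] (array([-0.00104149, -0.00055997]), np.float64(0.018498989415148662)) ((-0.00150086241774261, 0.00723631028085947), 0.028862247243523598)
0.039 0.055 3791 [ 0.002  -0.0035 -0.0444] [-0.0153 -0.0393 -0.0497] [ 0.0144  0.012  -0.039 ] (array([ 0.00033514, -0.00368375]), np.float64(0.010160797572849432)) ((0.0008164092432707548, -0.013661397621035576), 0.02623833902180195)
0.04972252887059323
```

Emit:
{"op": "arm_command", "data": {
  "moves": [
    {"tx":-0.132,"ty":0.212,"tz":0,"yaw":0},
    {"tx":-0.132,"ty":0.212,"tz":0,"yaw":0},
    {"tx":-0.132,"ty":0.212,"tz":0.1,"yaw":0},
    {"tx":-0.132,"ty":0.212,"tz":0.16,"yaw":0},
    {"tx":-0.132,"ty":0.212,"tz":0.2,"yaw":0},
    {"tx":-0.132,"ty":0.212,"tz":0.24,"yaw":0},
    {"tx":-0.132,"ty":0.212,"tz":0.27,"yaw":0},
    {"tx":-0.132,"ty":0.212,"tz":0.27,"yaw":0}
  ]
}}

```text
time_s: 5.9
position: [0.5998, 0.0427, 0.0754]
ee_rot: [[0.514, 0.858, -0.001], [0.858, -0.514, -0.0], [-0.001, -0.001, -1.0]]
force: [1.1, -0.4, -3.4]
grip_width: 0.0421
gripper_force: 62.1
```

```bash
python3 -c "
from h import *
go(.5998,.0424,.046)"
```

```text
t 5.9 p [0.5998 0.0427 0.0754] yaxis deg -30.96 shift/0.25 [-0.001  0.001  0.118] w 0.0421 F [ 1.1 -0.4 -3.4] grip 62.1 q [ 0.21  0.63 -0.54  1.76  0.41  0.87 -1.06]
```

No contact with about 10 mm of overlap, so it's on the spindle. I'm lowering the rest of the way.

Emit:
{"op": "arm_command", "data": {
  "moves": [
    {"tx":0,"ty":0,"tz":0.03,"yaw":0},
    {"tx":0,"ty":0,"tz":0.06,"yaw":0},
    {"tx":0,"ty":0,"tz":0.09,"yaw":0},
    {"tx":0,"ty":0,"tz":0.105,"yaw":0},
    {"tx":0,"ty":0,"tz":0.115,"yaw":0},
    {"tx":0,"ty":0,"tz":0.12,"yaw":0},
    {"tx":0,"ty":0,"tz":0.12,"yaw":0}
  ]
}}

```text
time_s: 6.6
position: [0.6004, 0.0425, 0.0466]
ee_rot: [[0.515, 0.857, 0.0], [0.857, -0.515, -0.0], [0.0, 0.0, -1.0]]
force: [-0.9, 0.9, -2.3]
grip_width: 0.0422
gripper_force: 62.1
```

Emit:
{"op": "arm_command", "data": {
  "moves": [
    {"tx":0,"ty":0,"tz":0.004,"yaw":0},
    {"tx":0,"ty":0,"tz":0.008,"yaw":0},
    {"tx":0,"ty":0,"tz":0.008,"yaw":0}
  ]
}}

```text
time_s: 6.9
position: [0.6007, 0.0425, 0.0463]
ee_rot: [[0.515, 0.857, 0.001], [0.857, -0.515, -0.001], [0.0, 0.001, -1.0]]
force: [-6.7, -2.2, 19.2]
grip_width: 0.0426
gripper_force: 63.1
```

Contact at 19 N, so it's seated. Releasing and rising.

Emit:
{"op": "arm_command", "data": {
  "moves": [
    {"tx":0,"ty":0,"tz":-0.004,"yaw":0},
    {"tx":0,"ty":0,"tz":-0.004,"yaw":0},
    {"tx":0,"ty":0,"tz":-0.004,"yaw":0},
    {"tx":0,"ty":0,"tz":-0.004,"yaw":0},
    {"tx":0,"ty":0,"tz":-0.004,"yaw":0},
    {"tx":0,"ty":0,"tz":-0.03,"yaw":0},
    {"tx":0,"ty":0,"tz":-0.15,"yaw":0},
    {"tx":0,"ty":0,"tz":-0.35,"yaw":0},
    {"tx":0,"ty":0,"tz":-0.55,"yaw":0},
    {"tx":0,"ty":0,"tz":-0.75,"yaw":0},
    {"tx":0,"ty":0,"tz":-0.75,"yaw":0}
  ],
  "jaw": -1
}}

```text
time_s: 8.0
position: [0.6037, 0.044, 0.2399]
ee_rot: [[0.515, 0.857, 0.012], [0.857, -0.515, 0.002], [0.008, 0.009, -1.0]]
force: [0.0, 0.7, -0.4]
grip_width: 0.0856
gripper_force: 0.0
```

```bash
python3 -c "
from h import *
for n in ['wrist','top','scene']:
  d=img(n,n+'3.png'); P=cloud(d).reshape(-1,3); P=P[np.hypot(P[:,0]-.5995,P[:,1]-.0405)<.034]
  for a,b in [(.016,.026),(.0795,.0845),(.0855,.1)]:
    t=P[(P[:,2]>a)&(P[:,2]<b)]
    if len(t)>10: print(n,a,len(t),t.mean(0).round(4),t.max(0).round(4),cv2.minEnclosingCircle(t[:,:2].astype(np.float32)))
go(.517,-.278,.231)"
```

```text
wrist 0.016 283 [0.6085 0.0538 0.0225] [0.6269 0.0678 0.0254] ((0.6003685593605042, 0.04106362164020538), 0.026944303885102272)
wrist 0.0795 540 [0.6057 0.0405 0.0826] [0.6219 0.0627 0.0845] ((0.6002749800682068, 0.04122332111001015), 0.021966641768813133)
wrist 0.0855 652 [0.5975 0.044  0.0908] [0.6127 0.0591 0.0965] ((0.5969161987304688, 0.04338748753070831), 0.016062697395682335)
scene 0.016 56 [0.6114 0.03   0.02  ] [0.6292 0.0599 0.0257] ((0.6039339900016785, 0.038177888840436935), 0.026682833209633827)
scene 0.0795 38 [0.6057 0.035  0.0817] [0.6228 0.0601 0.0845] ((0.603356659412384, 0.03981814160943031), 0.020600687712430954)
scene 0.0855 39 [0.5995 0.0409 0.0894] [0.6108 0.0556 0.0945] ((0.5981858968734741, 0.04264969006180763), 0.014384446665644646)
t 8.15 p [0.6002 0.0422 0.2321] yaxis deg -31.01 shift/0.25 [-1.269  0.375  0.005] w 0.0851 F [-0.8  0.4 -0.3] grip 0.0 q [ 0.26  0.47 -0.61  1.59  0.29  1.17 -0.95]
```

The prop is fully down: axis at (0.6003, 0.0411), shoulder at 82 mm, knob top at about (0.597, 0.0434). I'm moving to the gauge and cropping the scene picture to find the rider.

Emit:
{"op": "arm_command", "data": {
  "moves": [
    {"tx":-0.95,"ty":0.25,"tz":0,"yaw":0},
    {"tx":-0.95,"ty":0.25,"tz":0,"yaw":0},
    {"tx":-0.95,"ty":0.25,"tz":0,"yaw":0},
    {"tx":-0.95,"ty":0.25,"tz":0,"yaw":0},
    {"tx":-0.95,"ty":0.25,"tz":0,"yaw":0},
    {"tx":-0.95,"ty":0.25,"tz":0,"yaw":0},
    {"tx":-0.95,"ty":0.25,"tz":0,"yaw":0}
  ]
}}

```text
time_s: 8.85
position: [0.5303, -0.1946, 0.2303]
ee_rot: [[0.518, 0.856, -0.003], [0.856, -0.518, 0.001], [-0.001, -0.003, -1.0]]
force: [-0.6, 0.6, -0.3]
grip_width: 0.0852
gripper_force: 0.0
```

```bash
python3 -c "
from h import *
a=cv2.imread('pics/scene3.png')[205:275,140:215]
d=img('wrist','w4.png'); b=cv2.imread('pics/w4.png')
cv2.imwrite('pics/c4.png',np.hstack([cv2.resize(a,(411,384),interpolation=2),cv2.resize(b,(380,384))]))
go(.517,-.278,.231)"
```

```text
t 8.9 p [ 0.531  -0.1929  0.2307] yaxis deg -31.02 shift/0.25 [-0.321  0.127 -0.002] w 0.0852 F [0.7 0.7 0. ] grip 0.0 q [ 0.68  0.4  -0.58  1.68  0.24  1.13 -0.51]
```

View pics/c4.png

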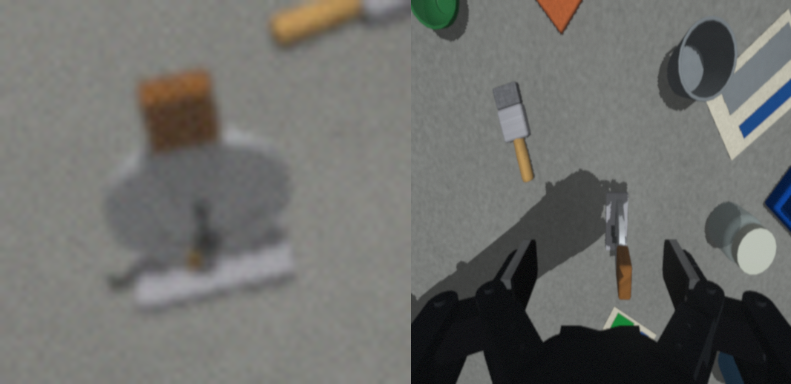

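In the scene crop the brass rider is at (193,258), left of the dark pointer at (205,245). That puts it at the end towards tool -x (world (-0.51,-0.86)), so the grip must tilt that way. The wrist view shows the gauge lined up with the fingers, grip at about (625,270).

```bash
python3 -c "
from h import *
d=img('wrist'); P=cloud(d); px=d['pixels']; hsv=cv2.cvtColor(px,cv2.COLOR_RGB2HSV)
s=readout.observe(); R=np.array(s['ee_rot']); T=np.array(s['position'])
m=(hsv[...,1]>100)&(hsv[...,0]<16)&(P[...,2]>.1)&(P[...,2]<.16)&(np.hypot(P[...,0]-.517,P[...,1]+.278)<.04)
q=P[m]; print(len(q),q.min(0),q.max(0)); t=q[q[:,2]>.145]; L=(t-T)@R
print(L.mean(0),cv2.minAreaRect(L[:,:2].astype(np.float32)),t.mean(0))
go(.517,-.278,.111)"
```

```text
872 [ 0.50093537 -0.29419466  0.11540808] [ 0.52923893 -0.25912712  0.15353884]
[-0.0792285   0.02912713  0.0795531 ] ((-0.08087968826293945, 0.02926132082939148), (0.0347675122320652, 0.014997255057096481), 0.11047738045454025) [ 0.51557233 -0.27482527  0.15130443]
t 8.95 p [ 0.5314 -0.192   0.2309] yaxis deg -30.92 shift/0.25 [-0.325  0.128  0.479] w 0.0853 F [-0.3  0.4  0.5] grip 0.0 q [ 0.68  0.4  -0.58  1.68  0.24  1.13 -0.51]
```

Emit:
{"op": "arm_command", "data": {
  "moves": [
    {"tx":-0.15,"ty":0.06,"tz":0,"yaw":0},
    {"tx":-0.324,"ty":0.117,"tz":0,"yaw":0},
    {"tx":-0.324,"ty":0.117,"tz":0,"yaw":0},
    {"tx":-0.324,"ty":0.117,"tz":0.12,"yaw":0},
    {"tx":-0.324,"ty":0.117,"tz":0.26,"yaw":0},
    {"tx":-0.324,"ty":0.117,"tz":0.4,"yaw":0},
    {"tx":-0.324,"ty":0.117,"tz":0.476,"yaw":0},
    {"tx":-0.324,"ty":0.117,"tz":0.476,"yaw":0},
    {"tx":-0.324,"ty":0.117,"tz":0.476,"yaw":0}
  ]
}}

```text
time_s: 9.85
position: [0.5157, -0.2765, 0.1131]
ee_rot: [[0.513, 0.858, -0.0], [0.858, -0.513, 0.001], [0.001, -0.0, -1.0]]
force: [0.6, -0.8, 0.2]
grip_width: 0.0856
gripper_force: 0.0
```

Emit:
{"op": "arm_command", "data": {
  "moves": [
    {"tx":0,"ty":0,"tz":0,"yaw":0},
    {"tx":0,"ty":0,"tz":0,"yaw":0},
    {"tx":0,"ty":0,"tz":0,"yaw":0},
    {"tx":0,"ty":0,"tz":0,"yaw":0},
    {"tx":0,"ty":0,"tz":0,"yaw":0},
    {"tx":0,"ty":0,"tz":0,"yaw":0},
    {"tx":0,"ty":0,"tz":0,"yaw":0},
    {"tx":0,"ty":0,"tz":0,"yaw":0},
    {"tx":0,"ty":0,"tz":0,"yaw":0}
  ],
  "jaw": 1
}}

```text
time_s: 10.75
position: [0.5152, -0.2781, 0.1133]
ee_rot: [[0.515, 0.857, 0.001], [0.857, -0.515, -0.001], [-0.0, 0.001, -1.0]]
force: [-0.2, -0.4, 6.0]
grip_width: 0.0158
gripper_force: 59.7
```

Emit:
{"op": "arm_command", "data": {
  "moves": [
    {"tx":0,"ty":0,"tz":-0.1,"yaw":0},
    {"tx":0,"ty":0,"tz":-0.25,"yaw":0},
    {"tx":0,"ty":0,"tz":-0.4,"yaw":0},
    {"tx":0.05,"ty":-0.03,"tz":-0.5,"yaw":0},
    {"tx":0.2,"ty":-0.1,"tz":-0.5,"yaw":0},
    {"tx":0.35,"ty":-0.15,"tz":-0.5,"yaw":0},
    {"tx":0.5,"ty":-0.22,"tz":-0.5,"yaw":0},
    {"tx":0.65,"ty":-0.28,"tz":-0.5,"yaw":0},
    {"tx":0.8,"ty":-0.34,"tz":-0.5,"yaw":0},
    {"tx":0.9,"ty":-0.382,"tz":-0.5,"yaw":0},
    {"tx":0.9,"ty":-0.382,"tz":-0.5,"yaw":0},
    {"tx":0.9,"ty":-0.382,"tz":-0.5,"yaw":0}
  ]
}}

```text
time_s: 11.95
position: [0.5484, -0.0354, 0.2371]
ee_rot: [[0.513, 0.858, -0.002], [0.858, -0.513, -0.0], [-0.001, -0.001, -1.0]]
force: [0.3, -0.4, -4.8]
grip_width: 0.0152
gripper_force: 59.5
```

```bash
python3 -c "
from h import *
k=np.array([.597,.0434])-.0063*np.array([.515,.857])
go(k[0],k[1],.2073)
d=img('scene','s5.png')
"
```

```text
t 11.95 p [ 0.5484 -0.0354  0.2371] yaxis deg -30.9 shift/0.25 [0.345 0.005 0.119] w 0.0152 F [ 0.3 -0.4 -4.8] grip 59.5 q [ 0.44  0.38 -0.63  1.71  0.25  1.13 -0.81]
```

Emit:
{"op": "arm_command", "data": {
  "moves": [
    {"tx":0.17,"ty":0.005,"tz":0,"yaw":0},
    {"tx":0.3,"ty":0.005,"tz":0,"yaw":0},
    {"tx":0.345,"ty":0.005,"tz":0,"yaw":0},
    {"tx":0.345,"ty":0.005,"tz":0.03,"yaw":0},
    {"tx":0.345,"ty":0.005,"tz":0.07,"yaw":0},
    {"tx":0.345,"ty":0.005,"tz":0.1,"yaw":0},
    {"tx":0.345,"ty":0.005,"tz":0.104,"yaw":0},
    {"tx":0.345,"ty":0.005,"tz":0.104,"yaw":0},
    {"tx":0.345,"ty":0.005,"tz":0.104,"yaw":0}
  ]
}}

```text
time_s: 12.9
position: [0.5945, 0.037, 0.2121]
ee_rot: [[0.516, 0.857, 0.0], [0.857, -0.516, -0.0], [0.0, 0.0, -1.0]]
force: [0.0, 0.2, -2.8]
grip_width: 0.0153
gripper_force: 59.5
```

```bash
python3 -c "
from h import *
k=np.array([.597,.0434])-.0063*np.array([.515,.857])
go(k[0],k[1],.2073)
d=img('scene','s6.png')
w=np.array([k[0],k[1],.094+.062]); c=d['R'].T@(w-d['o']); u=d['cx']+d['fx']*c[0]/-c[2]; v=d['cy']-d['fy']*c[1]/-c[2]; print(u,v)
u,v=int(u),int(v); a=cv2.imread('pics/s6.png')[v-50:v+60,u-55:u+55]
cv2.imwrite('pics/c6.png',cv2.resize(a,(600,600),interpolation=2))
"
```

```text
t 12.9 p [0.5945 0.037  0.2121] yaxis deg -31.04 shift/0.25 [ 0.002 -0.005  0.019] w 0.0153 F [ 0.   0.2 -2.8] grip 59.5 q [ 0.28  0.48 -0.62  1.63  0.3   1.12 -0.96]
268.50724229611666 174.09477405746816
```

View pics/c6.png

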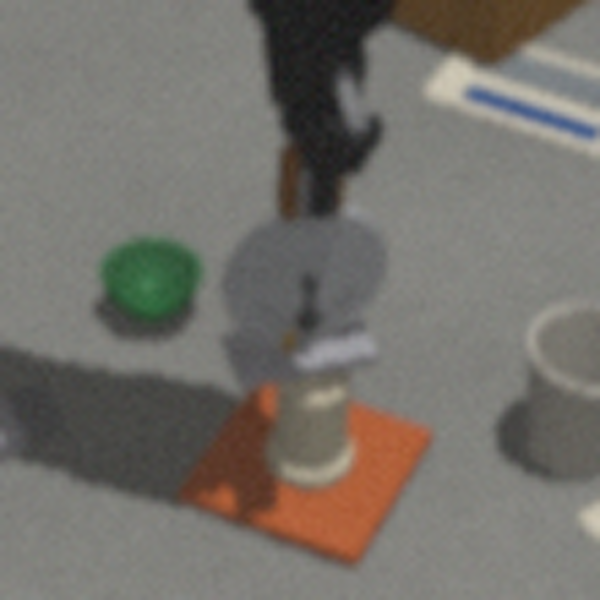

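The crop shows the gauge hanging upright above the knob: dial centre at about (305,280), dark pointer bob at (308,315), brass rider at (291,340), clay prop standing on its tile below. Now I measure the rider angle on the dial plane from averaged pictures.

```bash
cat >> h.py <<'E'
def dial(n=5, fh=.1133, cen=None, fn=None):
    """coords on the dial's near face: a along tool x, b up, relative to the TCP point"""
    ds=[img('scene') for _ in range(n)]; d=ds[0]
    px=np.mean([x['pixels'].astype(np.float32) for x in ds],0)
    s=readout.observe(); R=np.array(s['ee_rot']); T=np.array(s['position'])
    ex=R[:,0]; ny=R[:,1]; 
    p0=T+ny*.004
    # rectify: sample a metric grid (0.5 mm) on the dial face
    a=np.arange(-.07,.07,.0005); b=np.arange(.03,-.135,-.0005); A,B=np.meshgrid(a,b)
    W=p0+A[...,None]*ex+B[...,None]*np.array([0,0,1.])
    c=(W-d['o'])@d['R']; u=d['cx']+d['fx']*c[...,0]/-c[...,2]; v=d['cy']-d['fy']*c[...,1]/-c[...,2]
    o=cv2.remap(px,u.astype(np.float32),v.astype(np.float32),cv2.INTER_CUBIC).clip(0,255).astype(np.uint8)
    if fn: cv2.imwrite('pics/'+fn,cv2.resize(cv2.cvtColor(o,cv2.COLOR_RGB2BGR),None,fx=2,fy=2))
    return o,A,B
E
python3 -c "
from h import *
o,A,B=dial(6,fn='dial1.png'); np.save('pics/o1.npy',o)
f=o.astype(float); br=(f[...,0]-f[...,2])
z=(B<-.07)&(B>-.12)&(abs(A)<.045)
m=z&(br>20); print(m.sum(), 'brass', (A[m]*br[m]).sum()/br[m].sum(), (B[m]*br[m]).sum()/br[m].sum(), br[z].max())
g=f.mean(2); disc=np.hypot(A,B+.051)<.035
for t in (40,50,60): 
  k=disc&(g<t); 
  if k.sum()>10: print(t,k.sum(),A[k].mean(),B[k].min(),B[k].max(), [ (round(x,3),A[k&(abs(B-x)<.002)].mean().round(4)) for x in np.arange(-.09,-.04,.006) if (k&(abs(B-x)<.002)).any()])
"
```

```text
438 brass -0.009289706696181468 -0.09941525021740862 39.0
50 13 0.0031153846153846735 -0.0855000000000001 -0.0840000000000001 [(np.float64(-0.084), np.float64(0.0031))]
60 249 0.001431726907630579 -0.0855000000000001 -0.05700000000000008 [(np.float64(-0.084), np.float64(0.0015)), (np.float64(-0.078), np.float64(0.0013)), (np.float64(-0.06), np.float64(0.0016))]
```

View pics/dial1.png

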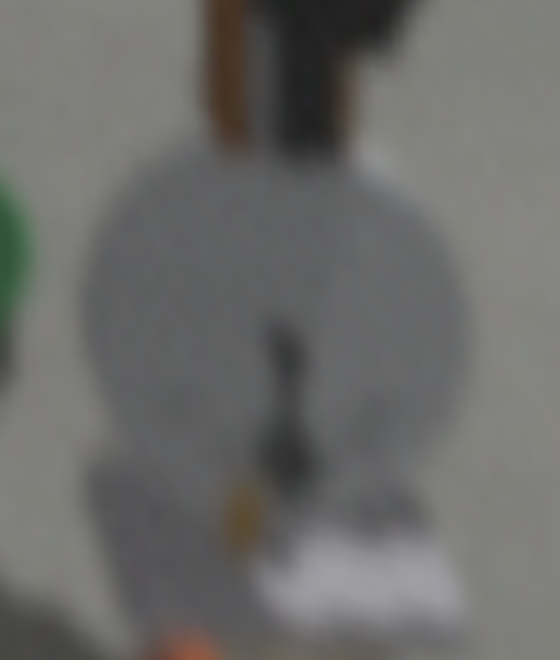

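In the rectified view (4 px/mm) the dial spans x 82–470, the pointer runs from (283,330) to (287,490) and the rider is at (244,520). Rider angle is therefore about 0.23 rad, towards tool -x. I'm lowering the gauge onto the knob.

Emit:
{"op": "arm_command", "data": {
  "moves": [
    {"tx":0,"ty":0,"tz":0.01,"yaw":0},
    {"tx":0,"ty":0,"tz":0.016,"yaw":0},
    {"tx":0,"ty":0,"tz":0.02,"yaw":0},
    {"tx":0,"ty":0,"tz":0.022,"yaw":0},
    {"tx":0,"ty":0,"tz":0.022,"yaw":0}
  ]
}}

```text
time_s: 13.75
position: [0.5947, 0.0376, 0.2071]
ee_rot: [[0.515, 0.857, 0.001], [0.857, -0.515, -0.0], [0.0, 0.001, -1.0]]
force: [-2.1, -0.7, 5.2]
grip_width: 0.0153
gripper_force: 60.9
```

Contact, with about 8 N on the knob. I'm starting the rock with a 10 mm shift.

Emit:
{"op": "arm_command", "data": {
  "moves": [
    {"tx":-0.01,"ty":0,"tz":0,"yaw":0},
    {"tx":-0.02,"ty":0,"tz":0,"yaw":0},
    {"tx":-0.03,"ty":0,"tz":0.001,"yaw":0},
    {"tx":-0.04,"ty":0,"tz":0.002,"yaw":0},
    {"tx":-0.04,"ty":0,"tz":0.002,"yaw":0}
  ]
}}

```text
time_s: 14.25
position: [0.591, 0.0305, 0.2077]
ee_rot: [[0.515, 0.857, 0.005], [0.857, -0.515, 0.003], [0.005, 0.003, -1.0]]
force: [1.2, 5.4, 8.6]
grip_width: 0.0154
gripper_force: 61.3
```

```bash
cat >> h.py <<'E'
def tilt(fn=None,n=4):
    o,A,B=dial(n,fn=fn); f=o.astype(float); br=f[...,0]-f[...,2]; g=f.mean(2)
    z=(B<-.07)&(B>-.115)&(abs(A)<.045)&(np.hypot(A,B+.051)<.056)
    m=z&(br>18)&(f[...,0]<170); print('brass',m.sum(),((A[m]*br[m]).sum()/br[m].sum()).round(4),((B[m]*br[m]).sum()/br[m].sum()).round(4))
    for lo,hi in [(-.087,-.076),(-.075,-.06),(-.058,-.05)]:
        k=(B>lo)&(B<hi)&(abs(A)<.03); w=np.clip(np.percentile(g[k],20)-8-g,0,None)*k
        if w.sum()>0: print('dark',lo,hi,((A*w).sum()/w.sum()).round(4),((B*w).sum()/w.sum()).round(4))
    # foot tilt from depth: highlights on the foot's top
    s=readout.observe(); R=np.array(s['ee_rot']); T=np.array(s['position'])
    d=img('scene'); P=(cloud(d).reshape(-1,3)-T)@R; P[:,2]*=-1
    q=P[(abs(P[:,0])<.05)&(P[:,1]>.007)&(P[:,1]<.018)&(P[:,2]<-.085)&(P[:,2]>-.125)]
    if len(q)>8:
        c=np.polyfit(q[:,0],q[:,2],1); print('foot pts',len(q),'slope rad',np.arctan(c[0]).round(3))
    go(.5947,.0376,.2071)
E
python3 -c "
from h import *
tilt()"
```

```text
brass 422 -0.0064 -0.0998
dark -0.087 -0.076 0.0024 -0.0833
dark -0.075 -0.06 0.0033 -0.0663
dark -0.058 -0.05 0.0026 -0.0551
foot pts 90 slope rad -0.004
t 14.5 p [0.591  0.0308 0.2076] yaxis deg -30.96 shift/0.25 [ 0.031 -0.001  0.002] w 0.0156 F [0.4 4.5 9. ] grip 61.2 q [ 0.29  0.48 -0.62  1.65  0.3   1.1  -0.95]
```

Emit:
{"op": "arm_command", "data": {
  "moves": [
    {"tx":-0.01,"ty":0,"tz":0,"yaw":0},
    {"tx":-0.02,"ty":0,"tz":0,"yaw":0},
    {"tx":-0.03,"ty":0,"tz":0.001,"yaw":0},
    {"tx":-0.04,"ty":0,"tz":0.002,"yaw":0},
    {"tx":-0.04,"ty":0,"tz":0.002,"yaw":0}
  ]
}}

```text
time_s: 15.0
position: [0.5856, 0.0215, 0.2069]
ee_rot: [[0.515, 0.857, 0.004], [0.857, -0.515, 0.002], [0.004, 0.003, -1.0]]
force: [-0.0, 3.5, 7.7]
grip_width: 0.015
gripper_force: 61.1
```

```bash
python3 -c "
from h import *
tilt('dial2.png')
d=img('scene'); P=cloud(d).reshape(-1,3); P=P[np.hypot(P[:,0]-.6,P[:,1]-.041)<.034]
for a,b in [(.016,.026),(.03,.05),(.05,.07)]:
    t=P[(P[:,2]>a)&(P[:,2]<b)]; A=np.c_[2*t[:,:2],np.ones(len(t))]; s=np.linalg.lstsq(A,(t[:,:2]**2).sum(1),rcond=None)[0]; print('prop',a,s[:2])
"
```

```text
brass 421 0.0018 -0.0995
dark -0.087 -0.076 0.0077 -0.0827
dark -0.075 -0.06 0.0078 -0.0667
dark -0.058 -0.05 0.0073 -0.0548
foot pts 93 slope rad -0.021
t 15.25 p [0.5857 0.0218 0.2068] yaxis deg -30.96 shift/0.25 [ 0.073 -0.001 -0.001] w 0.0154 F [0.7 2.6 6.6] grip 61.1 q [ 0.31  0.47 -0.62  1.67  0.3   1.1  -0.94]
prop 0.016 [0.6014101  0.04027055]
prop 0.03 [0.60071509 0.03942106]
prop 0.05 [0.60176947 0.03692635]
```

View pics/dial2.png

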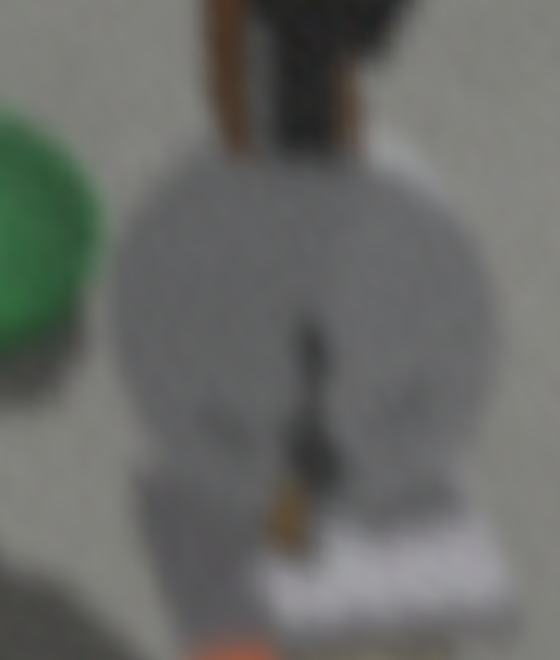

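It works: the dial is turning, with the rider at (288,520) and the pointer tip at (315,480). The gap has gone from 11 mm to 6 mm. Continuing.

Emit:
{"op": "arm_command", "data": {
  "moves": [
    {"tx":-0.01,"ty":0,"tz":0.001,"yaw":0},
    {"tx":-0.02,"ty":0,"tz":0.003,"yaw":0},
    {"tx":-0.03,"ty":0,"tz":0.005,"yaw":0},
    {"tx":-0.04,"ty":0,"tz":0.007,"yaw":0},
    {"tx":-0.04,"ty":0,"tz":0.007,"yaw":0},
    {"tx":-0.04,"ty":0,"tz":0.007,"yaw":0}
  ]
}}

```text
time_s: 15.9
position: [0.5802, 0.0129, 0.2048]
ee_rot: [[0.515, 0.857, 0.003], [0.857, -0.515, 0.002], [0.003, 0.002, -1.0]]
force: [1.6, 3.6, 6.2]
grip_width: 0.0149
gripper_force: 61.0
```

```bash
python3 -c "
from h import *
tilt()"
```

```text
brass 301 0.0108 -0.0991
dark -0.087 -0.076 0.0139 -0.0829
dark -0.075 -0.06 0.0141 -0.0671
dark -0.058 -0.05 0.0132 -0.0553
foot pts 79 slope rad -0.055
t 16.15 p [0.5803 0.013  0.2047] yaxis deg -30.97 shift/0.25 [ 0.114 -0.001 -0.009] w 0.0151 F [0.5 2.5 5.9] grip 61.0 q [ 0.33  0.46 -0.62  1.68  0.3   1.09 -0.92]
```

Emit:
{"op": "arm_command", "data": {
  "moves": [
    {"tx":-0.01,"ty":0,"tz":0.002,"yaw":0},
    {"tx":-0.02,"ty":0,"tz":0.005,"yaw":0},
    {"tx":-0.03,"ty":0,"tz":0.007,"yaw":0},
    {"tx":-0.03,"ty":0,"tz":0.007,"yaw":0},
    {"tx":-0.03,"ty":0,"tz":0.007,"yaw":0},
    {"tx":-0.03,"ty":0,"tz":0.007,"yaw":0},
    {"tx":-0.03,"ty":0,"tz":0.007,"yaw":0},
    {"tx":-0.03,"ty":0,"tz":0.007,"yaw":0},
    {"tx":-0.03,"ty":0,"tz":0.007,"yaw":0},
    {"tx":-0.03,"ty":0,"tz":0.007,"yaw":0}
  ]
}}

```text
time_s: 17.15
position: [0.5765, 0.0065, 0.203]
ee_rot: [[0.515, 0.857, 0.004], [0.857, -0.515, 0.002], [0.003, 0.002, -1.0]]
force: [0.7, 2.4, 6.5]
grip_width: 0.0153
gripper_force: 61.0
```

```bash
python3 -c "
from h import *
tilt('dial3.png',8)"
```

```text
brass 277 0.0171 -0.0991
dark -0.087 -0.076 0.018 -0.0826
dark -0.075 -0.06 0.0177 -0.0674
dark -0.058 -0.05 0.0176 -0.0554
foot pts 81 slope rad -0.009
t 17.6 p [0.5765 0.0065 0.2031] yaxis deg -30.97 shift/0.25 [ 0.144 -0.002 -0.016] w 0.0151 F [0.6 2.8 6.7] grip 61.0 q [ 0.34  0.46 -0.62  1.7   0.29  1.08 -0.91]
```

View pics/dial3.png

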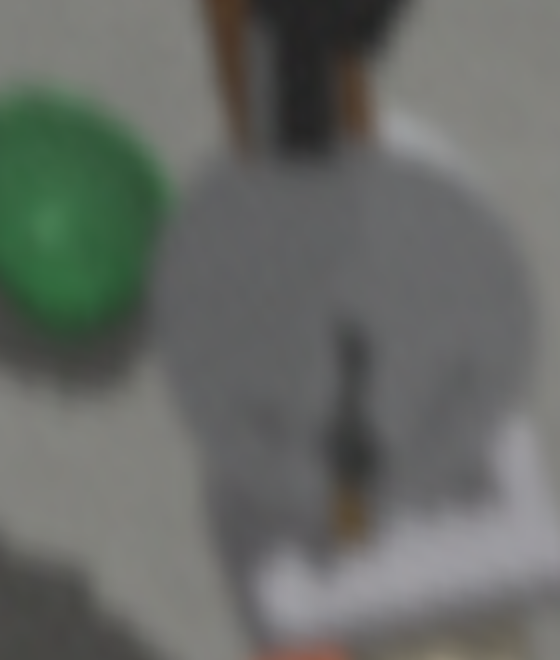

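The pointer now stands right over the rider: pointer bob at (352,450), rider at (350,515), 0.6–0.9 mm apart with most of that parallax. The knob load is about 9.6 N, so I ease it slightly and check again.

Emit:
{"op": "arm_command", "data": {
  "moves": [
    {"tx":0,"ty":0,"tz":-0.001,"yaw":0},
    {"tx":0,"ty":0,"tz":-0.001,"yaw":0},
    {"tx":0,"ty":0,"tz":-0.001,"yaw":0},
    {"tx":0,"ty":0,"tz":-0.001,"yaw":0},
    {"tx":0,"ty":0,"tz":-0.001,"yaw":0},
    {"tx":0,"ty":0,"tz":-0.001,"yaw":0},
    {"tx":0,"ty":0,"tz":-0.001,"yaw":0},
    {"tx":0,"ty":0,"tz":-0.001,"yaw":0},
    {"tx":0,"ty":0,"tz":-0.001,"yaw":0},
    {"tx":0,"ty":0,"tz":-0.001,"yaw":0}
  ]
}}

```text
time_s: 18.6
position: [0.5764, 0.0064, 0.2032]
ee_rot: [[0.515, 0.857, 0.003], [0.857, -0.515, 0.002], [0.003, 0.002, -1.0]]
force: [0.5, 1.7, 6.5]
grip_width: 0.0151
gripper_force: 60.7
```

```bash
python3 -c "
from h import *
tilt(None,8)"
```

```text
brass 271 0.0168 -0.0988
dark -0.087 -0.076 0.0178 -0.0823
dark -0.075 -0.06 0.0175 -0.068
dark -0.058 -0.05 0.0174 -0.0553
foot pts 87 slope rad 0.001
t 19.05 p [0.5764 0.0064 0.2032] yaxis deg -30.98 shift/0.25 [ 0.145 -0.001 -0.015] w 0.0153 F [0.4 3.2 5.3] grip 60.7 q [ 0.34  0.46 -0.62  1.7   0.29  1.08 -0.91]
```

```bash
python3 -c "
from rig import r
print(r.close_job())"
```

```text
the job is handed in; nothing more can be done
None
```

I handed the job in at about 19 s: the prop is fully down on its tile, and the gauge is still held with its foot pressed on the knob at about 8 N. The pointer is on the brass rider to within about 1 mm in the camera view (about 0.02 rad), and I moved none of the pots or the brush.

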